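# Sweep the round modules into the collecting bay

### The job

With the fingers, sweep the three round modules along the table top into the collecting bay until each lies wholly inside it, past its open side. Slide them only: do not pick up or tip them, and leave the square module, the jar and everything else on the table where it stands.

Things in the scene. Friction and masses are not known exactly. Their poses are not given: they have to be found in the camera images.
- puck0: one of three identical round modules: disc 44 mm in diameter, steel rim and black body 20 mm tall with a green round circuit board on top (27 mm tall in all), flat on the table, about 70 g, slides and does not roll; origin at the centre of its underside, z up; its yaw means nothing
- puck1: one of three identical round modules: disc 44 mm in diameter, steel rim and black body 20 mm tall with a green round circuit board on top (27 mm tall in all), flat on the table, about 70 g, slides and does not roll; origin at the centre of its underside, z up; its yaw means nothing
- puck2: one of three identical round modules: disc 44 mm in diameter, steel rim and black body 20 mm tall with a green round circuit board on top (27 mm tall in all), flat on the table, about 70 g, slides and does not roll; origin at the centre of its underside, z up; its yaw means nothing
- bay: collecting bay fixed to the table: three aluminium bars, 20 mm wide, 30 mm high, round a grey rectangle level with the table; fourth side open, no sill. Origin on the table at the middle of the open side (mouth, at the bars' free ends); +y points into the bay, +x along the mouth. Inside: side bars' faces at x = -100 and +100 mm, back bar's at y = 150 mm
- square_module: bystander among the round modules: the same make but square, and larger, 52 x 52 mm, 20 mm body with a green square circuit board (27 mm tall in all), loose; origin at the centre of its underside
- jar: bystander among the round modules: closed glass jar, 48 mm in diameter, 60 mm tall, loose; origin at the centre of its underside
- spool: bystander: black wire spool lying flat beyond the work, 110 mm in diameter, 60 mm tall, loose; origin at the centre of its underside
- small_bottle: bystander: small clear bottle, 36 mm in diameter, 70 mm tall, loose, beyond the work; origin at the centre of its underside
- cup: bystander: clear plastic cup, 66 mm across the rim, 75 mm tall, loose, beyond the work; origin at the centre of its underside
- can: bystander: plain closed metal can, 66 mm in diameter, 110 mm tall, loose, to the right of the work; origin at the centre of its underside
- driver: bystander: screwdriver, 200 mm long, 26 mm thick at the handle, lying on the table to the right of the work, loose; origin under its middle, its x axis points from handle to tip
There are look-alikes about, which are no part of the job. Leave any white look-alike of the puck2 alone. Leave any blue look-alike of the puck1 alone.

How it is judged:
At the end, for the whole second after the job is handed in: each of the three round modules lies flat on the table (tilt under 0.15 rad, underside under 6 mm), at rest (under 10 mm/s), wholly inside the bay: its centre between the side bars and at least 20 mm past the mouth (y of puck0 in the frame of bay between 0.02 and 0.14 m and x of puck0 in the frame of bay between -0.09 and 0.09 m and height (world z) of each of puck0, puck1, puck2 below 0.006 m and angle between each of puck0, puck1, puck2's own z axis and vertical below 0.15 rad and linear speed of each of puck0, puck1, puck2 below 0.01 m/s and y of puck1 in the frame of bay between 0.02 and 0.14 m and x of puck1 in the frame of bay between -0.09 and 0.09 m and y of puck2 in the frame of bay between 0.02 and 0.14 m and x of puck2 in the frame of bay between -0.09 and 0.09 m); the robot touches nothing.
It fails at once if a round module is lifted (underside centre more than 10 mm above the table) (height (world z) of any of puck0, puck1, puck2 above 0.01 m).
It fails at once if a round module is tipped by more than 0.4 rad (angle between any of puck0, puck1, puck2's own z axis and vertical above 0.4 rad).
It fails at once if the square module or the jar is moved by more than 15 mm (distance of any of square_module, jar from where it was at the start of the episode above 0.015 m).
It fails at once if the wire spool or the small bottle or the cup or the can or the screwdriver is moved by more than 15 mm (distance of any of spool, small_bottle, cup, can, driver from where it was at the start of the episode above 0.015 m).
It also fails if it takes over 72 s, if anything falls off the work surface, if the arm or the gripper's body presses on something with over 40 N, if the wrist force passes 120 N, or if a joint passes its speed limit or range.

### The arm

A 6-joint arm with a two-finger parallel gripper is mounted at the origin on the work surface. World frame = base frame: x ahead of the robot, y to its left, z up, the work surface at z = 0. Lengths are in m, angles in rad, forces in N, time in s.
With the tool pointing down it reaches from about 0.275 to 0.75 m from the base axis. Payload 10.2 kg.
Tool frame: the origin (TCP) lies midway between the tips of the shut fingers; the grasp point (between the pads) lies 19 mm behind it (env.hold_point_z is the distance from the TCP to the grasp point, in m); z points along the fingers, y is the line along which they close (so a half turn about z gives the same grasp; the last joint's range is limited). The gripper opens to 85 mm and grips with 20 to 120 N. Pads are 22 mm wide; open, the fingers measure 114 mm over their backs; the gripper's body (76 mm by 85 mm) begins 54 mm behind the grasp point. The pads swing forward as they close: fully open they stand 13 mm farther back than shut.
Start: joints at [1.108, 0.313, 1.498, -0, 1.331, -0.223], TCP at [0.125, 0.51, 0.231] pointing down, gripper open.
Joint ranges: [-2.94, 2.94], [-0.97, 2.17], [0.19, 2.56], [-1.23, 4.37], [0.02, 3.11], [-2.88, 2.88]. Speed limits (rad/s): [2.39, 2.39, 3.01, 3.14, 3.14, 3.14].

### API

Orientations are given as a unit quaternion [x, y, z, w].
In Python, from bench import env, kinematics, monitor, eyes, job gives the robot as it stands. The module is installed in compiled form; this text tells all that it offers. Calls block until the motion is done:
- env.reach(position, orientation): joint-space move of the TCP to a pose.
- env.movel(position, velocity=0.15, frame=None, guard=None): straight line of the TCP; frame=None keeps the orientation; velocity is the mean speed in m/s. With guard (N) it stops when the force on the tool has changed by that much, and returns True; else False.
- env.set_joints(angles): joint-space move.
- env.release() and env.close_gripper(effort=None): open the fingers fully, or close them until they stop; effort is the grip in N (None keeps the last).
- env.hold(seconds).
- kinematics.ik(position, orientation): joint angles nearest the present ones, or None.
- monitor.sense(): the state.
- eyes.grab_frame(name): name is "scene" or "top"; returns a dict with "frame" (384x512x3 uint8, red, green, blue), "mtx" (3x3 intrinsics, pixels), "view" (4x4, takes a point from world to camera coordinates). Camera axes: x right, y down, z forward; pixel columns grow to the right and rows downward; lengths in m; the calibration is good to about 2 mm. A picture is of the moment at which its call begins. There is no depth.
A pose or a line that the arm cannot do raises env.MotionError and nothing moves.
- job.hand_in(): hands the job in; it is judged then, once.
The state is a dict: "clock": time; "joints": joint angles; "qvel": joint speeds; "joint_efforts": joint torques, N m; "position": TCP position; "ee_rot": TCP orientation; "contact_force": force on the tool from outside, world axes, zero at the start; "ft_torque": the same for the moment, N m; "finger_gap": opening from 0.0 (shut) to 1.0 (fully open); "gripper_force": force on a finger pad.
Only numpy, scipy, OpenCV 4.12 (cv2) and the standard library are available. Lean on these libraries where they do the work, as an engineer would, in place of code of your own. Each camera call takes 0.05 s, during which the arm holds its last target. There are 200 camera calls.

## Working session

There is one attempt and no reset: what is moved stays moved. The work goes in short steps, each a Python script; the robot and the scene stay as the last script left them, time stands still between calls to the robot, and variables do not carry over. Pictures are saved under pics/ and viewed, at most 10 in all, crops included, and the job is handed in when it is done.

```bash
mkdir -p pics
python3 - <<'E'
from bench import env, kinematics, monitor, eyes, job
import cv2,numpy as np
for n in("scene","top"):
    f=eyes.grab_frame(n); cv2.imwrite(f"pics/{n}0.png",cv2.resize(f["frame"][:,:,::-1],(800,600),interpolation=cv2.INTER_CUBIC)); print(n,f["mtx"].tolist(),np.round(f["view"],4).tolist())
s=monitor.sense();print(s["clock"],s["position"],s["ee_rot"])
E
```

```text
scene [[358.47304990444655, 0.0, 256.97124053211155], [0.0, 358.47304990444655, 194.82113330035625], [0.0, 0.0, 1.0]] [[0.0166, 0.9998, 0.0134, 0.0841], [0.8475, -0.0069, -0.5308, -0.4783], [-0.5306, 0.0201, -0.8474, 1.2508], [0.0, 0.0, 0.0, 1.0]]
top [[500.11817358256593, 0.0, 264.6551270979894], [0.0, 500.11817358256593, 190.19477492265904], [0.0, 0.0, 1.0]] [[0.0013, -1.0, -0.004, -0.1226], [-0.982, -0.0005, -0.189, 0.5673], [0.189, 0.0042, -0.982, 1.2069], [0.0, 0.0, 0.0, 1.0]]
0.1 [0.1246174  0.50977354 0.23081349] [ 1.19639732e-01  9.92817217e-01 -5.21313359e-04 -1.93496804e-04]
```

View pics/scene0.png

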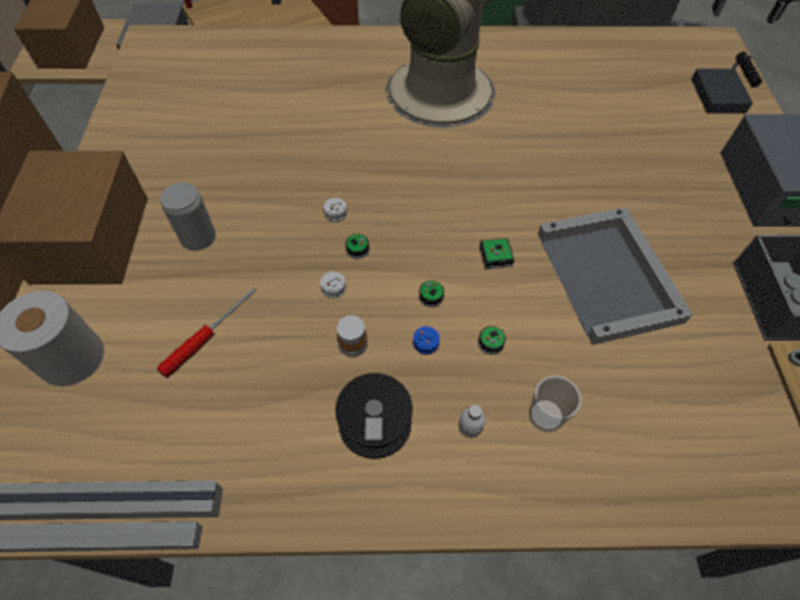

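View pics/top0.png

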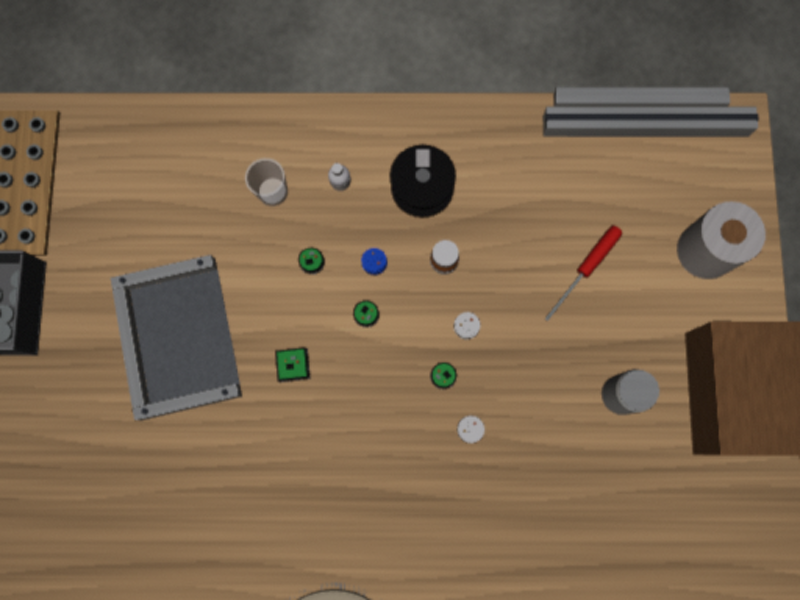

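```bash
cat > h.py <<'E'
from bench import env, kinematics, monitor, eyes, job
import cv2,numpy as np
def proj(f,p):
    c=f["view"][:3]@np.append(p,1); c=f["mtx"]@c; return c[:2]/c[2]
def back(f,uv,z):
    R=f["view"][:3,:3];t=f["view"][:3,3];o=-R.T@t
    d=R.T@np.linalg.inv(f["mtx"])@np.array([uv[0],uv[1],1.]); return o+d*(z-o[2])/d[2]
def tri(fs,uvs):
    P=[f["mtx"]@f["view"][:3] for f in fs]
    x=cv2.triangulatePoints(P[0],P[1],np.float64(uvs[0]).reshape(2,1),np.float64(uvs[1]).reshape(2,1))[:,0]; return x[:3]/x[3]
def blobs(f,lo=(50,110,40),hi=(75,255,255),amin=25):
    m=cv2.inRange(cv2.cvtColor(f["frame"],cv2.COLOR_RGB2HSV),lo,hi)
    m=cv2.morphologyEx(m,cv2.MORPH_CLOSE,np.ones((5,5)))
    n,_,st,c=cv2.connectedComponentsWithStats(m)
    return [(c[i],st[i,4]) for i in range(1,n) if st[i,4]>amin]
def rect(f,z,x=(0.2,0.75),y=(-0.3,0.6),s=800):
    # rectified plane z picture: columns = y from left(+), rows= x from top(+); s px per m
    q=[(x[1],y[1]),(x[1],y[0]),(x[0],y[0]),(x[0],y[1])]
    src=np.float32([proj(f,(a,b,z)) for a,b in q])
    W=int((y[1]-y[0])*s);H=int((x[1]-x[0])*s)
    M=cv2.getPerspectiveTransform(src,np.float32([(0,0),(W,0),(W,H),(0,H)]))
    return cv2.warpPerspective(f["frame"],M,(W,H),flags=cv2.INTER_CUBIC)[:,:,::-1].copy()
E
python3 - <<'E'
from h import *
t=eyes.grab_frame("top");s=eyes.grab_frame("scene")
bs=blobs(s)
for c,a in blobs(t):
    p=back(t,c,.026); 
    best=min(bs,key=lambda b:np.linalg.norm(b[0]-proj(s,p)))
    print(np.round(c,1),a,np.round(p,3),"tri",np.round(tri((t,s),(c,best[0])),3),best[1], np.round(best[0]-proj(s,p),1))
hsv=[((105,120,40),(125,255,255)),]
for c,a in blobs(t,*hsv[0]): print("blue",np.round(back(t,c,.026),3),a)
for n,u in dict(jar=(445,246),w1=(467,325),w2=(471,429),bottle=(339,170),spool=(423,178)).items():
    print(n,np.round(back(t,np.array(u)/1.5625,.06 if n in('jar','bottle','spool') else .026),3))
# bay: 800-px corner estimates of bar tops, outer: 
r=rect(t,0.03)
for k in range(0,8): cv2.putText(r,f"{.6-.1*k:.1f}",(80*k,10),0,.35,(0,0,255)); cv2.line(r,(80*k,0),(80*k,4),(0,0,255))
cv2.imwrite("pics/r0.png",r)
E
```

```text
[198.6 165.5] 167 [0.638 0.05  0.026] tri [0.639 0.05  0.021] 160 [-0.5  1.3]
[233.7 199.7] 175 [ 0.548 -0.043  0.026] tri [ 0.549 -0.043  0.02 ] 140 [-0.5  1.5]
[186.4 232.6] 332 [0.463 0.076 0.026] tri [0.464 0.077 0.021] 217 [-0.7  1.3]
[283.7 239.6] 181 [ 0.446 -0.17   0.026] tri [ 0.446 -0.171  0.02 ] 122 [-0.5  1.4]
blue [ 0.635 -0.055  0.026] 201
jar [ 0.651 -0.173  0.06 ]
w1 [ 0.526 -0.21   0.026]
w2 [ 0.358 -0.214  0.026]
bottle [0.781 0.002 0.06 ]
spool [ 0.767 -0.138  0.06 ]
```

View pics/r0.png

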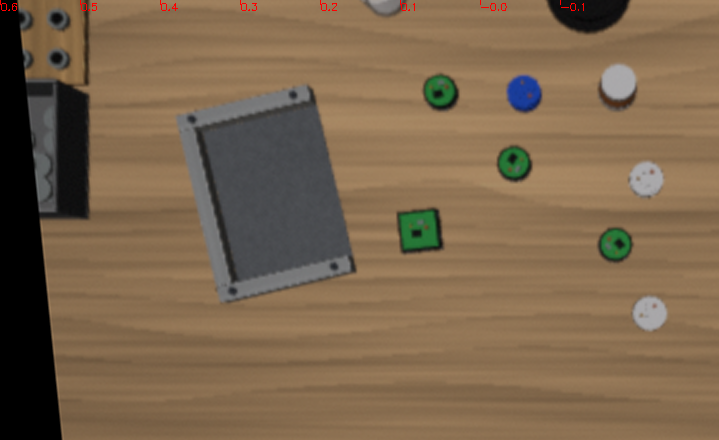

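```bash
cat >> h.py <<'E'
O=np.array([.527,.1855]);EX=np.array([.971,.24]);EY=np.array([-.24,.971])
def w(b): return O+b[0]*EX+b[1]*EY
def bay(p): d=np.asarray(p)[:2]-O; return np.array([d@EX,d@EY])
def look():
    out={}
    for n in("top","scene"):
        f=eyes.grab_frame(n); out[n]=[(np.round(bay(back(f,c+(0 if n=="top" else np.array([.5,-1.4])),.026)),3).tolist(),int(a)) for c,a in blobs(f)]
        print(n,*out[n])
    return out
def up(): 
    p=monitor.sense()["position"]; env.movel([p[0],p[1],.1],velocity=.2)
def push(p,t,gap=.018,v=.08,z=.006):
    p,t=w(p),w(t); d=(t-p)/np.linalg.norm(t-p); a=np.arctan2(d[1],d[0]); s=p-d*(.033+gap); e=t-d*.033
    q0=monitor.sense()["joints"]; best=None
    for k in(0,np.pi):
        q=np.array([np.cos((a+k)/2),np.sin((a+k)/2),0,0])
        j=[kinematics.ik([*m,.1],q) for m in(s,e)]
        if all(x is not None for x in j):
            c=np.abs(np.array(j[0])-q0).max()+.3*abs(j[0][5])
            if best is None or c<best[0]: best=(c,q)
    q=best[1]
    env.reach([*s,.1],q); env.movel([*s,z],velocity=.12); env.movel([*e,z],velocity=v)
    print("F",np.round(monitor.sense()["contact_force"],1)); env.movel([*(e-d*.012),z],velocity=.1)
    look(); up(); print("clock",monitor.sense()["clock"])
E
python3 - <<'E'
from h import *
env.close_gripper(20)
look(); push((.0753,-.158),(.062,-.06))
f=eyes.grab_frame("scene"); cv2.imwrite("pics/s1.png",cv2.resize(f["frame"][100:260,190:470,::-1],None,fx=2.5,fy=2.5))
E
```

```text
top ([0.075, -0.158], 166) ([-0.035, -0.227], 175) ([-0.088, -0.09], 333) ([-0.164, -0.326], 179)
scene ([-0.786, 0.169], 283) ([-0.059, 0.488], 62) ([-0.165, -0.326], 119) ([-0.089, -0.091], 214) ([-0.034, -0.227], 141) ([0.076, -0.158], 162)
F [-0.2  0.7 -0.4]
top ([-0.035, -0.227], 174) ([-0.088, -0.091], 333) ([-0.164, -0.326], 178)
scene ([-0.059, 0.487], 66) ([-0.164, -0.326], 120) ([-0.089, -0.094], 194) ([-0.034, -0.227], 143) ([0.066, -0.046], 26)
clock 7.2333
```

View pics/s1.png

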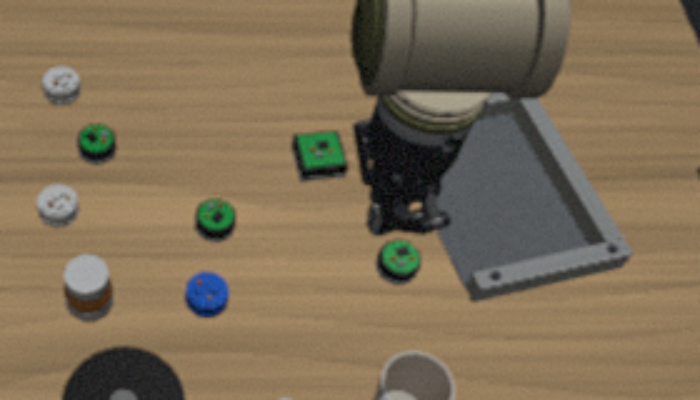

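```bash
sed -i 's/    look(); up(); print/    up(); look(); print/' h.py
python3 - <<'E'
from h import *
print(monitor.sense()["finger_gap"]); o=look()
p=min((b for b,a in o["scene"]),key=lambda b:np.hypot(b[0]-.062,b[1]+.06)); print(p)
assert np.hypot(p[0]-.062,p[1]+.06)<.025
push(p,(.052,.10))
E
```

```text
-0.00249140345863606
top ([-0.035, -0.227], 175) ([-0.088, -0.09], 334) ([-0.164, -0.326], 179)
scene ([-0.059, 0.491], 52) ([-0.165, -0.326], 120) ([-0.089, -0.091], 215) ([-0.034, -0.227], 141) ([0.061, -0.059], 144)
[0.061, -0.059]
F [0.5 0.3 0.1]
top ([-0.035, -0.227], 174) ([-0.088, -0.091], 333) ([-0.164, -0.326], 178)
scene ([-0.058, 0.488], 65) ([-0.164, -0.326], 120) ([-0.089, -0.091], 216) ([-0.034, -0.227], 138) ([0.052, 0.101], 140)
clock 11.9167
```

Run:
```python
from h import *
def near(t,tol=.02):
    o=look(); p=min((b for b,a in o["scene"]+o["top"] if a>90),key=lambda b:np.hypot(b[0]-t[0],b[1]-t[1])); assert np.hypot(p[0]-t[0],p[1]-t[1])<tol,p; return p
push((-.0345,-.227),(-.015,-.07)); p=near((-.015,-.07)); push(p,(-.005,.105)); near((-.005,.105))
push((-.164,-.326),(.0,-.22)); print(near((0,-.22)))
```

```text
F [ 0.6 -0.6 -0.2]
top ([0.053, 0.101], 179) ([-0.092, -0.101], 169) ([-0.164, -0.326], 181)
scene ([-0.059, 0.489], 61) ([-0.165, -0.326], 121) ([-0.09, -0.098], 146) ([-0.015, -0.069], 135) ([0.052, 0.101], 140)
clock 17.4833
top ([0.053, 0.101], 180) ([-0.092, -0.101], 167) ([-0.164, -0.326], 178)
scene ([-0.058, 0.488], 65) ([-0.165, -0.326], 120) ([-0.09, -0.098], 142) ([-0.015, -0.069], 131) ([0.052, 0.101], 140)
F [-0.7 -0.4  0.1]
top ([-0.088, -0.09], 334) ([-0.164, -0.326], 179)
scene ([-0.058, 0.488], 67) ([-0.165, -0.326], 121) ([-0.089, -0.091], 217) ([-0.005, 0.106], 129) ([0.052, 0.101], 138)
clock 22.3
top ([-0.088, -0.091], 332) ([-0.164, -0.326], 178)
scene ([-0.058, 0.489], 64) ([-0.165, -0.326], 119) ([-0.089, -0.091], 216) ([-0.005, 0.106], 125) ([0.052, 0.101], 141)
F [-0.2  0.7 -0.4]
top ([0.053, 0.101], 180) ([-0.004, 0.106], 181)
scene ([-0.059, 0.491], 52) ([-0.089, -0.091], 213) ([-0.005, 0.106], 124) ([0.052, 0.101], 140) ([0.0, -0.22], 150)
clock 28.8167
top ([0.053, 0.101], 180) ([-0.004, 0.106], 180)
scene ([-0.058, 0.49], 58) ([-0.089, -0.091], 219) ([-0.005, 0.105], 126) ([0.052, 0.101], 141) ([0.0, -0.22], 150)
[0.0, -0.22]
```

Run:
```python
from h import *
push((0,-.22),(-.010,-.06)); 
push((-.010,-.06),(-.028,.048))
p=monitor.sense()["position"]; env.movel([p[0],p[1],.2],velocity=.2)
env.set_joints([1.108-1.9,0.313,1.498,0,1.331,-.223]); look()
f=eyes.grab_frame("top"); cv2.imwrite("pics/t2.png",cv2.resize(f["frame"][:,:,::-1],(800,600))); print(monitor.sense()["clock"])
```

```text
F [ 0.5 -0.4 -1. ]
top ([0.054, 0.103], 160) ([-0.004, 0.112], 109) ([-0.09, -0.092], 298)
scene ([-0.058, 0.488], 69) ([-0.09, -0.091], 207) ([-0.005, 0.105], 127) ([-0.01, -0.059], 133) ([0.052, 0.101], 139)
clock 34.2083
F [ 0.  -1.   0.4]
top ([-0.088, -0.09], 335)
scene ([-0.058, 0.488], 65) ([-0.089, -0.091], 217) ([-0.029, 0.049], 129) ([-0.005, 0.105], 126) ([0.052, 0.101], 140)
clock 38.1167
top ([0.053, 0.101], 178) ([-0.004, 0.106], 179) ([-0.028, 0.049], 182) ([-0.088, -0.091], 333)
scene ([-0.058, 0.49], 62) ([-0.089, -0.091], 214) ([-0.029, 0.049], 132) ([-0.006, 0.105], 125) ([0.052, 0.101], 141)
40.6417
```

View pics/t2.png

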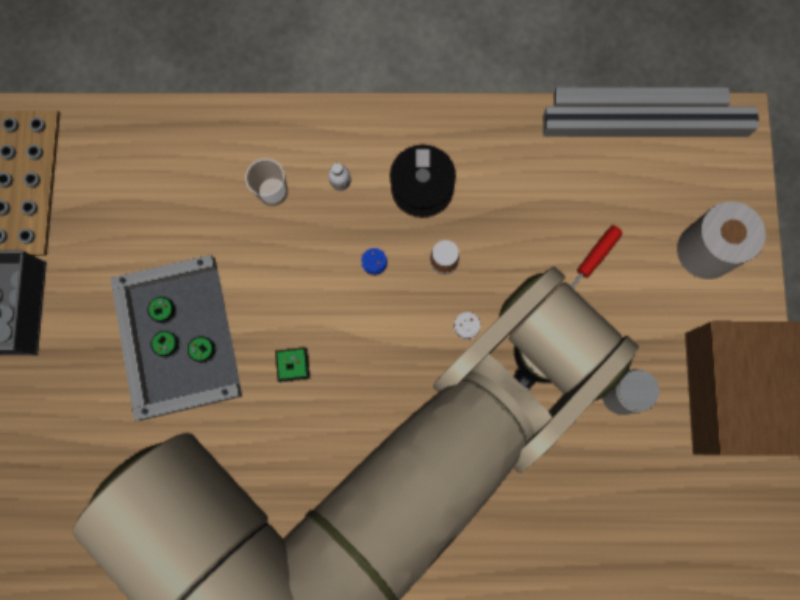

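All three green pucks lie inside the bay, at pixels (160,308), (164,343) and (200,348). The square module (292,365), the jar (445,255) and the rest are where they started, and the arm is clear at height.

```bash
python3 -c "
from h import *
print(job.hand_in())"
```

```text
the job is handed in; nothing more can be done
None
```

I swept the three round modules into the collecting bay, each 49 to 106 mm past the mouth by camera. The top view showed the other objects unmoved, and I handed the job in after about 41 s of the 72 s; no verdict came back.

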